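# Start the clamp bolt over a propeller

## Task

Slide the propeller cradle along its rails, under the bridge of the clamping jig, fully home against its stop. Then take the crank by its knob and turn the clamp bolt backward (anticlockwise from above) until you notice it drop at the start of its thread, and from there turn it forward (clockwise) one turn so that it is started. Finish while still gripping the knob, holding the bolt there; leave the other things on the bench alone.

Things in the scene. Friction and masses are not known exactly. Their poses are not given: they have to be found in the camera images.
- jig: Clamping jig, fixed on the bench: plywood bed 170 x 420 x 14 mm, long side along its y (y -290 to +130 mm). Origin on the bench under the bolt's axis, z up. An aluminium bridge over the origin (154 mm along x, 60 mm along y, top 91, underside 75 mm above the bench) carries a round dark threaded boss (radius 24 mm, up to 131 mm high) that hides the thread; where the thread starts varies.
- cradle (a joint): Travel of the cradle along the jig's +y, m: 0 fully out, 0.12 home against its hard stop (propeller hub under the bolt); starts at 0 to 0.05. The cradle is a wooden slide, 74 x 262 mm, on two rails, carrying a wooden propeller (top 41 mm above the bench, so it passes under the bridge). Moving it takes about 2 N; it stays where left.
- post_top (a point): Centre of the top of the cradle's upright steel post, by which it is moved: round, 16 mm diameter, free from 30 to 92 mm above the bench. It stands at jig x = 0, jig y = -250 mm plus the travel, so at -130 mm when home, clear of the bridge. The crank's knob starts on the other side of the bridge.
- crank (a joint): Angle of the crank, rad; grows when turned forward, clockwise seen from above; may turn many times. 0: arm along the jig's +y; starts within 0.4 of that. Light friction (about 1.5 N at the knob); stays where left. The crank drives the bolt through a sliding fit: crank and knob keep their height while the bolt climbs and sinks inside the hub.
- hub (a point): On the crank's (and bolt's) vertical axis, at the top of the crank's hub, 147 mm above the bench. The dark steel crank arm reaches out from it, top about 146 mm above the bench.
- knob: The crank's black upright knob, round, 16 mm diameter, 48 mm tall (147 to 195 mm above the bench), 55 mm from the hub's axis. It spins freely on its pin, so a gripper can hold it and carry it round the circle without turning itself. Origin at the knob's foot.
- knob_top (a point): Centre of the knob's top, 195 mm above the bench.
- bolt (a joint): Height of the bolt, m, up positive; it sinks by its own weight, 60 mm/s. Right-hand thread, pitch 10 mm: a turn forward lowers it 10 mm. It starts resting loose on the thread's first turn, at -0.001 to -0.004. Turned backward 0.5 to 2.6 rad it climbs slowly to 0, then drops 10 mm to -0.010, the thread's start (further backward it climbs again). One turn forward from there: about -0.020.
- bolt_top (a point): Centre of the top of the bolt's round steel head (22 mm diameter, 8 mm thick), on the axis above the hub: 183 mm above the bench plus the bolt's joint value. The gap from hub to head, 28 mm when the bolt reads 0, shows the drop. The head's rim is 44 mm from the knob's axis: open the gripper only part way, or across the crank arm, to clear it.
- jar: Bystander: glass jar with steel lid, 60 mm diameter, 75 mm tall, standing. Origin under its centre.
- screwdriver: Bystander: a screwdriver lying on the bench.
- spinner: Bystander: an aluminium propeller spinner cone, 52 mm diameter, 51 mm tall, standing on its base.

How it is judged:
By the outcome, as a careful person would: the job done as asked, in the order asked, and still so for the second after the job is handed in, while the arm keeps its last pose, push and grip.
It also fails if it takes over 64 s, if anything falls off the work surface, if the arm or the gripper's body presses on something with over 40 N, if the wrist force passes 120 N, or if a joint passes its speed limit or range.

## Robot

A 7-joint arm with a two-finger parallel gripper is mounted at the origin on the work surface. World frame = base frame: x ahead of the robot, y to its left, z up, the work surface at z = 0. Lengths are in m, angles in degrees, forces in N, time in s.
With the tool pointing down it reaches from about 0.4 to 0.875 m from the base axis. Payload 6.5 kg.
Tool frame: the origin (TCP) lies at the very end of the fingers, on their centre line; the grasp point (between the pads) lies 19 mm behind it; z points along the fingers, x is the direction in which the jaws open and shut, and the axes are right-handed (so a half turn about z gives the same grasp; the last joint's range is limited). The gripper opens to 85 mm and grips with 20 to 120 N. Pads are 22 mm wide; open, the fingers measure 114 mm over their backs; the gripper's body (76 mm by 85 mm) begins 54 mm behind the grasp point. The pads swing forward as they close: fully open they stand 13 mm farther back than shut.
Start: joints at [-72.834, 30.733, -0.252, 88.115, 0.149, 61.152, -4.079], TCP at [0.232, 0.607, 0.231] pointing down, gripper open.
Joint ranges: [-154.64, 154.64], [-21.42, 123.67], [-72.66, 72.17], [13.99, 137.28], [-74.86, 254.86], [10.95, 109.41], [-158.01, 158.01]. Speed limits (degrees/s): [136.94, 136.94, 180, 180, 180, 180, 180].

## Interface

Orientations are given as a 3x3 rotation matrix whose columns are the frame's x, y, z axes.
In Python, from cell import sensors, camera, camera_info, order gives the robot as it stands.
- The arm moves only by the shell command python3 -m crank 'ROWS'. ROWS is JSON, a list of rows, each a list of 5 numbers: the shift along the tool's x, y, z in cm, then the turn about the tool's z in rad, then the opening, from 0 (shut) to 1 (fully open). A call has 1 to 10 rows; each row is the pose to reach, as a shift and turn from the pose commanded when the call began, along the tool's axes at that moment; what a row does not reach only later rows make up. A row lasts 1/10 s, in which the tool goes at most 50 mm and 8.59 degrees, less where a joint would pass 70% of its speed; a pose out of reach is approached as far as the arm can. A call with a gripper value outside its range is refused whole. The fingers move at their own pace and stop on an object; the grip force is fixed at half the most. Time passes only in rows, so rows that repeat a pose let the fingers close. It gives the time, the measured TCP pose, the force and the opening at its end, in the units of the state.
- sensors.read_state(): the state, without advancing time (a new reading comes with each control period).
- camera(name): name is "side" or "top" or "wrist"; returns the picture (480x640x3 uint8, blue, green, red); there is no depth.
- camera_info(name): a dict with "camera_matrix" (3x3 intrinsics, pixels), "pose" (4x4, takes a point from camera to world coordinates). Camera axes: x right, y down, z forward; pixel columns grow to the right and rows downward; lengths in m; the calibration is good to about 2 mm. A picture is of the moment at which its call begins: read the wrist's pose just before it. camera_info takes no time and is no camera call; for the wrist camera it gives the pose at the moment of the call.
- order.hand_in(): hands the job in, once; it reports no verdict.
The state is a dict: "time_s": time; "qpos": joint angles; "joint_velocities": joint speeds; "joint_efforts": joint torques, N m; "tcp_pos": TCP position; "orientation": TCP orientation; "ft_force": force on the tool from outside, world axes, zero at the start; "torque": the same for the moment, N m; "finger_gap": finger opening in m.
Only numpy, scipy, OpenCV 4.12 (cv2) and the standard library are available. Lean on these libraries where they do the work, as an engineer would, in place of code of your own. Each camera call takes 0.05 s, during which the arm holds its last target. There are 200 camera calls.

## Working session

There is one attempt and no reset: what is moved stays moved. The work goes in short steps, Python scripts to look and compute and a shell command to move; the robot and the scene stay as the last step left them, time stands still between calls to the robot, and variables do not carry over. Pictures are saved under pics/ and viewed, about 8 in all and at most 12, crops included, and the job is handed in when it is done.

```bash
ls; mkdir -p pics
python3 - <<'E'
from cell import sensors,camera,camera_info
import cv2,numpy as np
np.set_printoptions(precision=4,suppress=True)
s=sensors.read_state();print(s['time_s'],s['tcp_pos'],s['orientation'],s['finger_gap'],s['ft_force'])
for n in('side','top'):
    im=camera(n);cv2.imwrite(f'pics/{n}0.png',im);c=camera_info(n);print(n,c['camera_matrix'],c['pose'])
E
```

```text
pics
0.0 [0.2323 0.6064 0.2304] [[ 0.3577  0.9339 -0.0005]
 [ 0.9338 -0.3577 -0.0017]
 [-0.0017  0.0001 -1.    ]] 0.0853922214248934 [0.0527 0.1581 0.1058]
side [[460.3436   0.     313.9633]
 [  0.     460.3436 231.5114]
 [  0.       0.       1.    ]] [[-0.9839 -0.1098  0.1411  0.4767]
 [-0.1788  0.5856 -0.7906  0.8064]
 [ 0.0042 -0.8031 -0.5958  0.777 ]
 [ 0.      0.      0.      1.    ]]
top [[486.3255   0.     320.5053]
 [  0.     486.3255 239.5537]
 [  0.       0.       1.    ]] [[ 0.0104 -0.9992  0.0381  0.5649]
 [-0.9999 -0.0106 -0.0032 -0.0207]
 [ 0.0036 -0.038  -0.9993  1.2572]
 [ 0.      0.      0.      1.    ]]
```

View pics/top0.png

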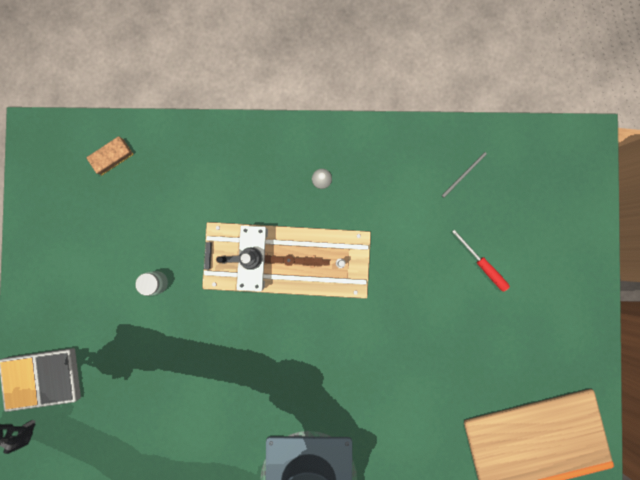

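View pics/side0.png

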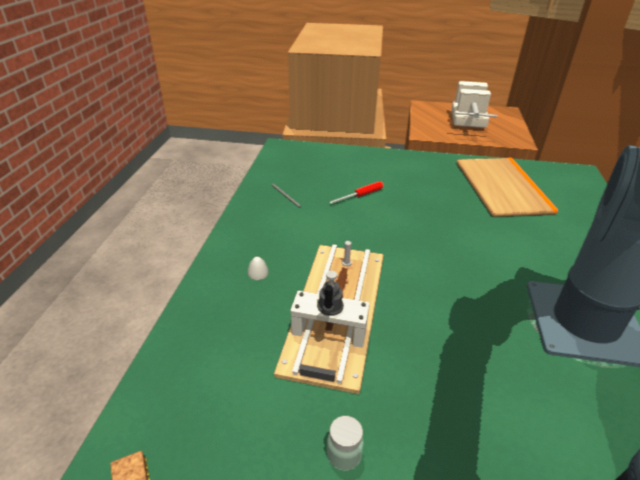

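```bash
cat > h.py <<'E'
import numpy as np,cv2
from cell import sensors,camera,camera_info
np.set_printoptions(precision=4,suppress=True)
def ray(n,u,v,c=None):
    c=c or camera_info(n);T=np.array(c['pose']);d=T[:3,:3]@np.linalg.solve(np.array(c['camera_matrix']),[u,v,1.]);return T[:3,3],d
def onz(n,u,v,z,c=None):
    o,d=ray(n,u,v,c);return o+d*(z-o[2])/d[2]
def proj(n,p,c=None):
    c=c or camera_info(n);T=np.array(c['pose']);q=np.array(c['camera_matrix'])@(T[:3,:3].T@(np.array(p)-T[:3,3]));return q[:2]/q[2]
E
python3 - <<'E'
from h import *
t=cv2.imread('pics/top0.png')[215:305,195:380];s=cv2.imread('pics/side0.png')[235:390,270:395]
a=cv2.resize(t,None,fx=4,fy=4,interpolation=2);b=cv2.resize(s,None,fx=2.3,fy=2.3)
cv2.imwrite('pics/c1.png',cv2.resize(t,(740,360),interpolation=cv2.INTER_CUBIC))
# bed mask: not green, in region
im=cv2.imread('pics/top0.png');h=cv2.cvtColor(im,cv2.COLOR_BGR2HSV)
m=((h[...,0]<35)|(h[...,1]<60)).astype(np.uint8)*255
m=cv2.morphologyEx(m,cv2.MORPH_CLOSE,np.ones((9,9)))
for c in cv2.findContours(m,0,1)[0]:
    if cv2.contourArea(c)>6000:
        r=cv2.minAreaRect(c)
        if abs(r[0][0]-288)<20:
            bx=cv2.boxPoints(r);P=np.array([onz('top',*p,.014)for p in bx]);print(r,bx,P)
            for i in range(4):print(np.linalg.norm(P[i]-P[i-1]),P[i]-P[i-1])
E
```

```text
((286.076904296875, 259.6153869628906), (165.8553466796875, 68.11717987060547), 3.1798300743103027) [[201.3877 289.0215]
 [205.1661 221.0092]
 [370.7661 230.2092]
 [366.9877 298.2216]] [[ 0.483   0.2773  0.014 ]
 [ 0.6566  0.271   0.014 ]
 [ 0.6376 -0.1531  0.014 ]
 [ 0.464  -0.1446  0.014 ]]
0.42235924625950083 [0.0191 0.4219 0.    ]
0.17373618547886674 [ 0.1736 -0.0062  0.    ]
0.4246203914678546 [-0.0191 -0.4242  0.    ]
0.17381901424971785 [-0.1736  0.0085  0.    ]
```

View pics/c1.png

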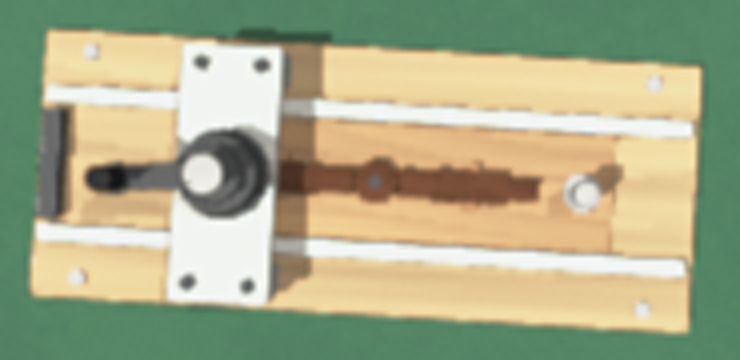

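Run:
```python
from h import *
B=onz('top',246,257.75,.181);K=onz('top',219.5,259.6,.195);P=onz('top',340.2,263.2,.092)
print('bolt',B,'knob',K,'post',P, np.linalg.norm((K-B)[:2]))
yj=np.array([.0191,.423]);yj/=np.linalg.norm(yj);xj=np.array([yj[1],-yj[0]]);print(yj)
for n,q in(('K',K),('P',P)):print(n,(q-B)[:2]@xj,(q-B)[:2]@yj)
c=np.array([.483+.6566+.6376+.464,.2773+.271-.1531-.1446])/4+yj*.08;print('origin from bed',c)
o=c
for nm,p in(('bolt',B),('knob',K),('post',P)):print(nm,proj('side',p))
s=sensors.read_state();R=s['orientation'];print(R,s['tcp_pos'])
print('post delta tool cm',R.T@(np.array([P[0],P[1],.2])-s['tcp_pos'])*100)
s=cv2.imread('pics/side0.png')[235:390,270:395];cv2.imwrite('pics/c2.png',cv2.resize(s,(500,600)*1 if 0 else (484,600),interpolation=cv2.INTER_CUBIC))
```

```text
bolt [0.5639 0.1401 0.181 ] knob [0.5593 0.1957 0.195 ] post [ 0.5531 -0.0722  0.092 ] 0.05579010151470076
[0.0451 0.999 ]
K -0.0071246930904236136 0.05533330078160787
P -0.0011775638417644899 -0.21253528186311918
origin from bed [0.5639 0.1426]
bolt [329.8035 272.1203]
knob [327.8824 286.6198]
post [346.5935 242.7666]
[[ 0.3576  0.9339 -0.0005]
 [ 0.9339 -0.3576 -0.0015]
 [-0.0015  0.0001 -1.    ]] [0.2323 0.6065 0.2305]
post delta tool cm [-51.8956  54.2314   3.1367]
```

View pics/c2.png

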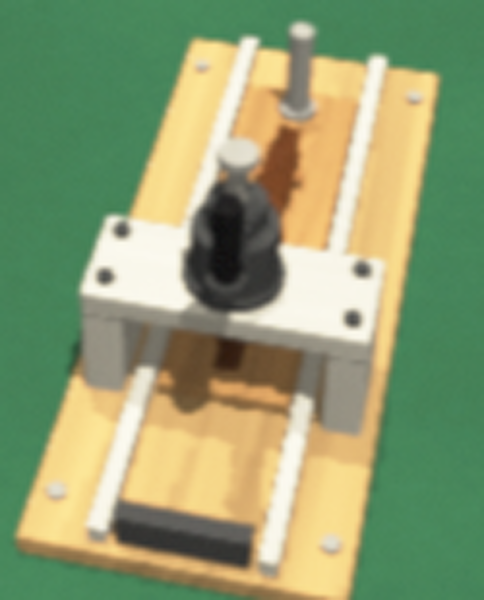

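```bash
python3 -m crank '[[-3.5,3.6,0,0.12,1],[-7,7.2,0,0.24,1],[-10.4,10.8,0,0.36,1],[-13.8,14.4,0,0.48,1],[-17.3,18,0,0.6,1],[-20.8,21.6,0,0.72,1],[-24.2,25.2,0,0.84,1],[-27.7,28.8,0,0.96,1],[-31.2,32.4,0,1.08,1],[-34.6,36,0,1.25,1]]'
python3 - <<'E'
from h import *
s=sensors.read_state();R=np.array(s['orientation']);print(s['time_s'],s['tcp_pos'],R,s['qpos'])
print(R.T@(np.array([.5531,-.0722,.231])-s['tcp_pos'])*100, np.degrees(np.arctan2(R[1,0],R[0,0])))
E
```

```text
time_s: 1.1
tcp_pos: [0.4452, 0.1531, 0.2313]
orientation: [[1.0, -0.03, -0.0], [-0.03, -1.0, 0.0], [-0.0, -0.0, -1.0]]
ft_force: [-0.2, 0.8, 0.4]
finger_gap: 0.0854
1.1 [0.4452 0.1531 0.2313] [[ 0.9995 -0.0301 -0.0001]
 [-0.0301 -0.9995  0.0003]
 [-0.0001 -0.0003 -1.    ]] [-44.9637  13.6603  23.9098 115.5369  -6.9827  52.1427 -19.0827]
[11.4671 22.1977  0.0243] -1.7241119156687028
```

```bash
python3 -m crank '[[2,4,0,0.01,1],[4,8,0,0.015,1],[6,12,0,0.015,1],[8,16,0,0.015,1],[10,20,0,0.015,1],[11.5,22.2,0,0.015,1],[11.5,22.2,0,0.015,1]]'
python3 - <<'E'
from h import *
s=sensors.read_state();R=np.array(s['orientation']);print(s['time_s'],s['tcp_pos'],R,s['qpos'])
c=camera_info('wrist');print(c);im=camera('wrist');cv2.imwrite('pics/w1.png',im)
print(proj('wrist',[.5531,-.0722,.092],c))
E
```

```text
time_s: 1.8
tcp_pos: [0.5553, -0.0743, 0.2312]
orientation: [[0.999, -0.046, 0.001], [-0.046, -0.999, -0.003], [0.001, 0.003, -1.0]]
ft_force: [-0.5, 0.4, 0.1]
finger_gap: 0.0857
1.8 [ 0.5553 -0.0743  0.2312] [[ 0.9989 -0.0459  0.0008]
 [-0.0459 -0.9989 -0.0027]
 [ 0.001   0.0027 -1.    ]] [-19.4717  23.7564  29.2252 103.4345 -13.5074  56.2294  12.6064]
{'camera_matrix': array([[382.8492,   0.    , 316.1317],
       [  0.    , 382.8492, 240.3838],
       [  0.    ,   0.    ,   1.    ]]), 'pose': array([[ 0.999 , -0.044 , -0.0114,  0.5589],
       [-0.0455, -0.9641, -0.2615, -0.0091],
       [ 0.0005,  0.2617, -0.9651,  0.374 ],
       [ 0.    ,  0.    ,  0.    ,  1.    ]])}
[312.012  223.5705]
```

View pics/w1.png

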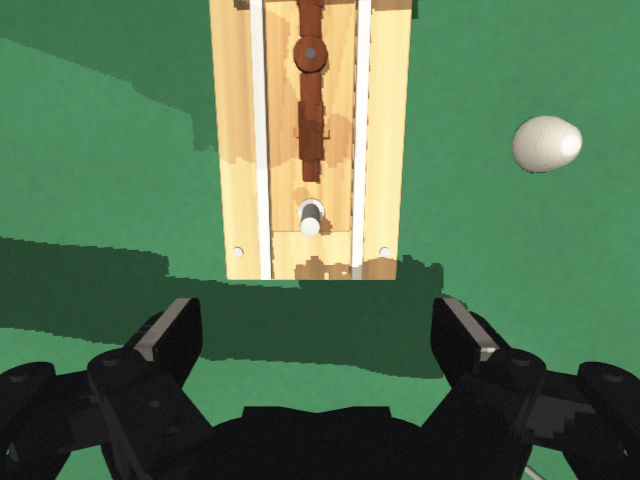

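```bash
python3 -m crank '[[-0.2,0,4,0,1],[-0.2,0,8,0,1],[-0.2,0,12,0,1],[-0.2,0,15,0,1],[-0.2,0,17.4,0,1],[-0.2,0,17.4,0,0],[-0.2,0,17.4,0,0],[-0.2,0,17.4,0,0],[-0.2,0,17.4,0,0],[-0.2,0,17.4,0,0]]'
```

```text
time_s: 2.85
tcp_pos: [0.5507, -0.0694, 0.0583]
orientation: [[0.999, -0.04, -0.003], [-0.04, -0.999, 0.001], [-0.003, -0.001, -1.0]]
ft_force: [-2.3, 1.4, 18.1]
finger_gap: 0.0145
```

```bash
python3 -m crank '[[0,0,0,0,0],[0,0,0,0,0]]'
python3 - <<'E'
from h import *
im=camera('wrist');cv2.imwrite('pics/w2.png',im[120:])
E
```

```text
time_s: 3.05
tcp_pos: [0.5508, -0.0694, 0.0584]
orientation: [[0.999, -0.04, -0.003], [-0.04, -0.999, 0.001], [-0.003, -0.001, -1.0]]
ft_force: [-7.2, 1.3, 12.4]
finger_gap: 0.0146
```

View pics/w2.png

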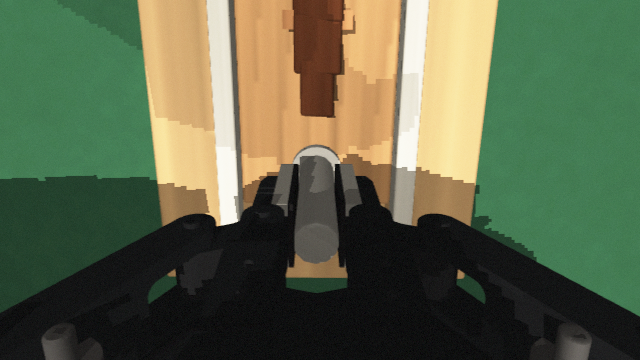

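```bash
python3 -m crank '[[0,-1,0,0,0],[0,-2,0,0,0],[0,-3,0,0,0],[0,-4,0,0,0],[0,-5,0,0,0],[0,-6,0,0,0],[0,-6.5,0,0,0],[0,-7,0,0,0],[0,-7.4,0,0,0],[0,-7.4,0,0,0]]'; python3 -m crank '[[0,-0.2,0,0,0],[0,-0.4,0,0,0],[0,-0.4,0,0,0]]'; python3 -m crank '[[0,-0.2,0,0,0],[0,-0.4,0,0,0],[0,-0.4,0,0,0]]'
```

```text
time_s: 4.1
tcp_pos: [0.5543, 0.0047, 0.0584]
orientation: [[0.999, -0.04, -0.002], [-0.04, -0.999, 0.001], [-0.002, -0.001, -1.0]]
ft_force: [-6.9, 0.3, 10.4]
finger_gap: 0.0144
time_s: 4.4
tcp_pos: [0.5544, 0.008, 0.0584]
orientation: [[0.999, -0.041, -0.002], [-0.041, -0.999, 0.0], [-0.002, -0.0, -1.0]]
ft_force: [-5.7, -1.0, 10.2]
finger_gap: 0.0145
time_s: 4.7
tcp_pos: [0.5546, 0.012, 0.0584]
orientation: [[0.999, -0.041, -0.002], [-0.041, -0.999, 0.0], [-0.002, -0.0, -1.0]]
ft_force: [-5.7, -0.5, 10.1]
finger_gap: 0.0144
```

```bash
python3 -m crank '[[0,-0.1,0,0,0],[0,-0.2,0,0,0],[0,-0.3,0,0,0],[0,-0.3,0,0,0]]'; python3 -m crank '[[0,-0.1,0,0,0],[0,-0.2,0,0,0],[0,-0.3,0,0,0],[0,-0.3,0,0,0]]'
```

```text
time_s: 5.1
tcp_pos: [0.5547, 0.0148, 0.0584]
orientation: [[0.999, -0.041, -0.002], [-0.041, -0.999, 0.0], [-0.002, -0.0, -1.0]]
ft_force: [-7.0, -1.7, 10.2]
finger_gap: 0.0145
time_s: 5.5
tcp_pos: [0.5549, 0.0177, 0.0584]
orientation: [[0.999, -0.041, -0.002], [-0.041, -0.999, 0.0], [-0.002, -0.0, -1.0]]
ft_force: [-6.0, -2.1, 9.9]
finger_gap: 0.0142
```

```bash
python3 -m crank '[[0,-0.1,0,0,0],[0,-0.2,0,0,0],[0,-0.3,0,0,0],[0,-0.3,0,0,0]]'
python3 - <<'E'
from h import *
c=camera_info('wrist');im=camera('wrist');cv2.imwrite('pics/w3.png',im[100:])
s=sensors.read_state();print(s['ft_force'],s['tcp_pos'])
E
```

```text
time_s: 5.9
tcp_pos: [0.5549, 0.0178, 0.0584]
orientation: [[0.999, -0.043, -0.001], [-0.043, -0.999, -0.003], [-0.001, 0.003, -1.0]]
ft_force: [-5.9, -7.9, 9.2]
finger_gap: 0.0144
[-5.3954 -7.9597  9.8813] [0.5549 0.0178 0.0584]
```

View pics/w3.png

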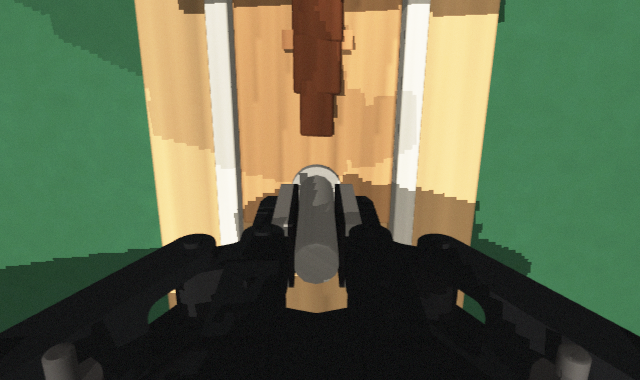

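```bash
python3 -m crank '[[0,-0.1,0,0,0],[0,-0.2,0,0,0],[0,-0.3,0,0,0],[0,-0.3,0,0,0]]'
```

```text
time_s: 6.35
tcp_pos: [0.5549, 0.0178, 0.0584]
orientation: [[0.999, -0.045, -0.001], [-0.045, -0.999, -0.006], [-0.001, 0.006, -1.0]]
ft_force: [-5.4, -13.8, 8.4]
finger_gap: 0.0146
```

```bash
python3 -m crank '[[0,0.3,0,0,0.45],[0,0.3,0,0,0.45],[0,0.3,0,0,0.45],[0,0.3,-5,0,0.45],[0,0.3,-10,0,0.45],[0,0.3,-15,0,0.45],[0,0.3,-19,0,0.45],[0,0.3,-19,0.14,0.45],[0,0.3,-19,0.28,0.45]]'
python3 - <<'E'
from h import *
s=sensors.read_state();R=np.array(s['orientation']);print(s['qpos'],s['tcp_pos'],s['finger_gap'])
K=np.array([.5593,.1962,.245]);print(R.T@(K-s['tcp_pos'])*100,R)
E
```

```text
time_s: 7.25
tcp_pos: [0.557, 0.0223, 0.2492]
orientation: [[0.948, -0.319, 0.004], [-0.319, -0.948, 0.002], [0.003, -0.003, -1.0]]
ft_force: [0.4, -0.0, -0.5]
finger_gap: 0.0386
[-33.3336  22.9516  34.479  103.1023 -15.1499  58.3584 -11.562 ] [0.557  0.0223 0.2492] 0.038579412706680714
[ -5.3194 -16.5532   0.4489] [[ 0.9479 -0.3185  0.0035]
 [-0.3185 -0.9479  0.0018]
 [ 0.0027 -0.0029 -1.    ]]
```

```bash
python3 -m crank '[[-1,-3,0,0.14,0.45],[-2,-6,0,0.28,0.45],[-3,-9,0,0.42,0.45],[-4,-12,0,0.56,0.45],[-5,-15,0,0.7,0.45],[-5.3,-16.6,0,0.84,0.45],[-5.3,-16.6,0,0.98,0.45],[-5.3,-16.6,0,1.12,0.45],[-5.3,-16.6,0,1.25,0.45],[-5.3,-16.6,0,1.25,0.45]]'
python3 - <<'E'
from h import *
s=sensors.read_state();R=np.array(s['orientation']);print(s['time_s'],s['qpos'],s['tcp_pos'],s['finger_gap'])
c=camera_info('wrist');im=camera('wrist');cv2.imwrite('pics/w4.png',im)
for p in([.5593,.1957,.195],[.564,.142,.181]):print(proj('wrist',p,c))
np.save('c4.npy',c,allow_pickle=True);np.save('R4.npy',R)
E
```

```text
time_s: 8.25
tcp_pos: [0.5576, 0.1966, 0.2471]
orientation: [[0.001, -1.0, -0.0], [-1.0, -0.001, -0.0], [0.0, 0.0, -1.0]]
ft_force: [0.2, -0.4, 1.2]
finger_gap: 0.038
8.25 [-58.3881  31.1236  49.2244  98.5349 -26.1667  62.5683 -90.7695] [0.5576 0.1966 0.2471] 0.03802077359760234
[316.6714 262.215 ]
[411.1959 246.7327]
```

View pics/w4.png

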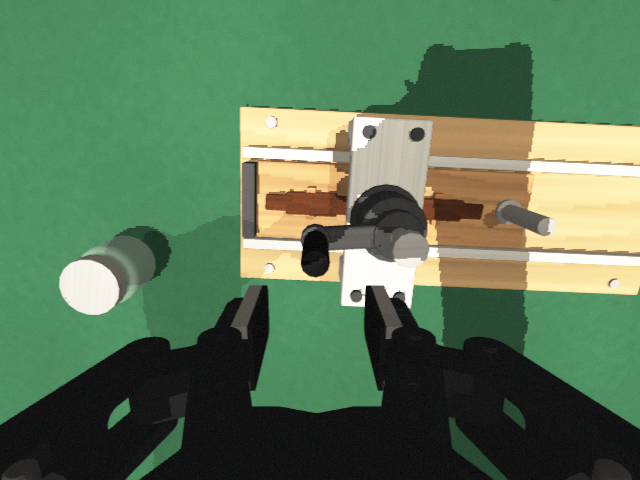

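```bash
python3 -m crank '[[0.1,-0.2,3,0,0.45],[0.1,-0.2,6,0,0.45],[0.1,-0.2,8,0,0.45],[0.1,-0.2,8.9,0,0.45],[0.1,-0.2,8.9,0,0],[0.1,-0.2,8.9,0,0],[0.1,-0.2,8.9,0,0],[0.1,-0.2,8.9,0,0]]'
python3 - <<'E'
from h import *
s=sensors.read_state();c=camera_info('wrist');im=camera('wrist');cv2.imwrite('pics/w5.png',im);np.save('c5.npy',c,allow_pickle=True)
print(s['time_s'],s['tcp_pos'],proj('wrist',[.5637,.1415,.18],c))
E
```

```text
time_s: 9.1
tcp_pos: [0.5601, 0.197, 0.159]
orientation: [[0.004, -1.0, 0.001], [-1.0, -0.004, 0.003], [-0.003, -0.001, -1.0]]
ft_force: [0.9, 5.0, -6.2]
finger_gap: 0.0147
9.1 [0.5601 0.197  0.159 ] [472.9826 323.5401]
```

View pics/w5.png

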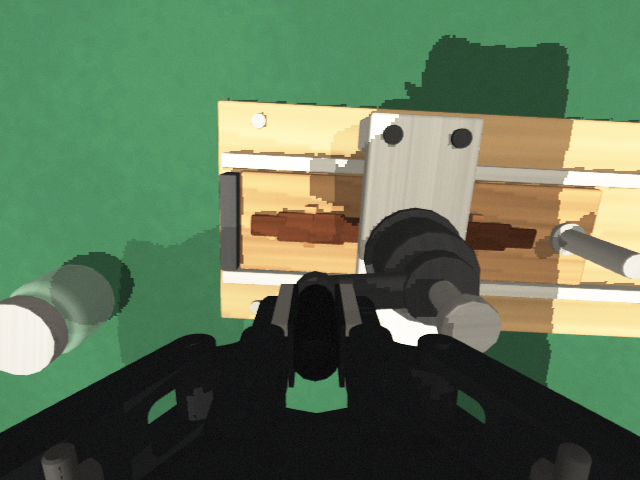

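```bash
cat >> h.py <<'E'
def head(im,c,hub=(.5637,.1415)):
    "Hough circle of bolt head near the axis; z by closest approach of ray and axis, and radius-based z"
    c=c if isinstance(c,dict) else c.item()
    g=cv2.GaussianBlur(cv2.cvtColor(im,cv2.COLOR_BGR2GRAY),(5,5),1);out=[]
    C=cv2.HoughCircles(g,cv2.HOUGH_GRADIENT,1,8,param1=80,param2=14,minRadius=20,maxRadius=48)
    if C is None:return out
    for u,v,r in C[0]:
        o,d=ray('w',u,v,c);h=np.array([*hub])
        t=(h-o[:2])@d[:2]/(d[:2]@d[:2]) if np.linalg.norm(d[:2])>.1 else (.18-o[2])/d[2]
        q=o+d*t;e=np.linalg.norm(q[:2]-h)
        if e<.006 and .155<q[2]<.195: out.append((u,v,r,round(q[2],4),round(e,4),round(float(im[int(v)%480,int(u)%640].mean()))))
    return out
def rows(a0,ds,R,r=5.5):
    for d in ds:
        w=r*np.array([-np.sin(a0+d)+np.sin(a0),np.cos(a0+d)-np.cos(a0),0]);q=R.T@w;print([round(q[0],2),round(q[1],2)],end=' ')
    print()
E
python3 - <<'E'
from h import *
print(head(cv2.imread('pics/w5.png'),np.load('c5.npy',allow_pickle=True)))
s=sensors.read_state();rows(.077,np.arange(.1,1.05,.1),np.array(s['orientation']))
E
```

```text
[(np.float32(472.5), np.float32(332.5), np.float32(31.1), np.float64(0.184), np.float64(0.0021), 144), (np.float32(468.5), np.float32(321.5), np.float32(33.0), np.float64(0.1775), np.float64(0.0007), 143)]
[np.float64(0.07), np.float64(0.55)] [np.float64(0.19), np.float64(1.08)] [np.float64(0.36), np.float64(1.6)] [np.float64(0.59), np.float64(2.1)] [np.float64(0.86), np.float64(2.58)] [np.float64(1.19), np.float64(3.03)] [np.float64(1.55), np.float64(3.44)] [np.float64(1.95), np.float64(3.81)] [np.float64(2.39), np.float64(4.14)] [np.float64(2.86), np.float64(4.43)]
```

```bash
cat > look.py <<'E'
from h import *
s=sensors.read_state();c=camera_info('wrist');im=camera('wrist');cv2.imwrite('pics/t%06.2f.png'%s['time_s'],im)
np.save('pics/t%06.2f.npy'%s['time_s'],c,allow_pickle=True)
p=s['tcp_pos'];print('%.2f'%s['time_s'],p,'f',s['ft_force'],'ang %.3f'%np.arctan2(-(p[0]-.5645),p[1]-.1418))
for h in head(im,c):print('   ',*h)
E
python3 look.py
python3 -m crank '[[0.07,0.55,0,0,0],[0.19,1.08,0,0,0],[0.19,1.08,0,0,0]]'>/dev/null; python3 look.py
python3 -m crank '[[0.17,0.52,0,0,0],[0.4,1.02,0,0,0],[0.4,1.02,0,0,0]]' >/dev/null; python3 look.py
```

```text
9.15 [0.56   0.197  0.1589] f [ 0.9258  4.9958 -7.0476] ang 0.081
    472.5 332.5 31.1 0.184 0.0021 144
    468.5 325.5 31.5 0.1795 0.0016 136
9.50 [0.5481 0.195  0.1589] f [-2.6247  4.5685 -4.8037] ang 0.299
    466.5 293.5 31.6 0.179 0.0014 139
    474.5 303.5 35.2 0.1866 0.0018 140
    467.5 285.5 39.4 0.1754 0.0007 141
    463.5 301.5 25.7 0.1818 0.004 140
9.85 [0.5376 0.1907 0.1588] f [-2.7272  4.1286 -3.8159] ang 0.503
    456.5 267.5 33.7 0.18 0.0023 132
    465.5 269.5 36.2 0.185 0.0009 135
    466.5 261.5 42.8 0.1818 0.0013 134
    461.5 276.5 37.0 0.1867 0.0033 134
    451.5 275.5 21.7 0.1821 0.0054 137
```

```bash
cat >> h.py <<'E'
def head2(im,c,hub=(.564,.1418),zs=(.181,.176,.171,.166)):
    "flood the flat grey top from the predicted centre; z from ray/axis closest approach"
    c=c if isinstance(c,dict) else c.item()
    for z in zs:
        u,v=proj('w',[*hub,z],c);m=np.zeros((482,642),np.uint8);b=cv2.GaussianBlur(im,(5,5),1)
        if not(3<u<636 and 3<v<476):continue
        cv2.floodFill(b,m,(int(u),int(v)),0,(13,)*3,(13,)*3,4|cv2.FLOODFILL_FIXED_RANGE|cv2.FLOODFILL_MASK_ONLY|(255<<8))
        k=cv2.findContours(m[1:-1,1:-1],0,1)[0]
        k=max(k,key=cv2.contourArea) if k else None
        if k is None or len(k)<6:continue
        (x,y),(a,bb),_=cv2.fitEllipse(cv2.convexHull(k));o,d=ray('w',x,y,c);t=(np.array(hub)-o[:2])@d[:2]/(d[:2]@d[:2]);q=o+d*t
        f=c['camera_matrix'][0][0] if 0 else np.array(c['camera_matrix'])[0,0]
        zr=o[2]-f*.022/max(a,bb)*abs(d[2])/np.linalg.norm(d)  # rough
        print('   seed z%.3f'%z,'grey',im[int(v),int(u)].mean().round(),'c %.0f %.0f ax %.0f %.0f'%(x,y,a,bb),'z %.4f off %.4f'%(q[2],np.linalg.norm(q[:2]-hub)))
E
sed -i 's/^for h in.*/head2(im,c)/' look.py
python3 - <<'E'
from h import *;import glob
for f in sorted(glob.glob('pics/t*.png')):print(f);head2(cv2.imread(f),np.load(f[:-3]+'npy',allow_pickle=True))
E
```

```text
pics/t009.15.png
   seed z0.181 grey 137.0 c 475 325 ax 46 53 z 0.1817 off 0.0002
   seed z0.176 grey 143.0 c 475 325 ax 46 53 z 0.1817 off 0.0002
   seed z0.171 grey 144.0 c 475 325 ax 46 53 z 0.1817 off 0.0001
   seed z0.166 grey 119.0 c 473 314 ax 26 45 z 0.1762 off 0.0023
pics/t009.50.png
   seed z0.181 grey 140.0 c 469 297 ax 53 63 z 0.1826 off 0.0016
   seed z0.176 grey 143.0 c 470 297 ax 53 63 z 0.1825 off 0.0015
   seed z0.171 grey 145.0 c 470 297 ax 53 63 z 0.1824 off 0.0015
   seed z0.166 grey 150.0 c 470 297 ax 53 63 z 0.1825 off 0.0015
pics/t009.85.png
   seed z0.181 grey 135.0 c 497 262 ax 66 145 z 0.1968 off 0.0065
   seed z0.176 grey 139.0 c 466 267 ax 54 81 z 0.1848 off 0.0001
   seed z0.171 grey 140.0 c 493 262 ax 64 138 z 0.1951 off 0.0061
   seed z0.166 grey 142.0 c 465 267 ax 54 78 z 0.1843 off 0.0005
pics/top0.pngTraceback (most recent call last):
  File "<stdin>", line 2, in <module>
    fid = stack.enter_context(open(os.fspath(file), "rb"))
                              ~~~~^^^^^^^^^^^^^^^^^^^^^^^
FileNotFoundError: [Errno 2] No such file or directory: 'pics/top0.npy'
```

```bash
python3 -m crank '[[0.33,0.45,0,0,0],[0.69,0.86,0,0,0],[0.69,0.86,0,0,0]]'>/dev/null; python3 look.py
python3 -m crank '[[0.4,0.37,0,0,0],[0.84,0.7,0,0,0],[0.84,0.7,0,0,0]]' >/dev/null; python3 look.py
python3 - <<'E'
from h import *;import glob
fs=sorted(glob.glob('pics/t0*.png'));P=np.array([[float(x) for x in (0,)] for f in fs])
for f in fs:
    c=np.load(f[:-3]+'npy',allow_pickle=True).item();im=cv2.imread(f)
    print(f,[proj('w',[.564,.1418,z],c).round(1).tolist() for z in(.181,.171)])
E
```

```text
10.20 [0.5282 0.1844 0.1588] f [-6.2639  6.062  -2.0396] ang 0.706
   seed z0.181 grey 128.0 c 486 244 ax 72 151 z 0.2049 off 0.0046
   seed z0.176 grey 134.0 c 486 244 ax 73 151 z 0.2051 off 0.0048
   seed z0.171 grey 132.0 c 486 244 ax 73 151 z 0.2051 off 0.0048
   seed z0.166 grey 138.0 c 487 243 ax 72 151 z 0.2050 off 0.0051
10.55 [0.5203 0.1761 0.1587] f [-9.6077  5.4435  1.7236] ang 0.911
   seed z0.181 grey 119.0 c 480 218 ax 84 188 z 0.2173 off 0.0063
   seed z0.176 grey 121.0 c 474 228 ax 86 174 z 0.2171 off 0.0038
   seed z0.171 grey 123.0 c 474 228 ax 86 174 z 0.2171 off 0.0038
   seed z0.166 grey 128.0 c 475 225 ax 86 175 z 0.2168 off 0.0046
pics/t009.15.png [[473.3, 324.1], [462.8, 311.5]]
pics/t009.50.png [[471.3, 292.3], [460.6, 281.5]]
pics/t009.85.png [[462.0, 262.7], [451.8, 253.8]]
pics/t010.20.png [[445.6, 235.6], [436.4, 228.4]]
pics/t010.55.png [[422.3, 211.7], [414.7, 206.1]]
```

```bash
cat > sheet.py <<'E'
from h import *;import sys,glob
fs=sorted(glob.glob('pics/t0*.png'))[-6:];t=[]
for f in fs:
    c=np.load(f[:-3]+'npy',allow_pickle=True).item();u,v=proj('w',[.564,.1418,.171],c)
    u,v=int(np.clip(u,80,560)),int(np.clip(v,80,400));k=cv2.resize(cv2.imread(f)[v-80:v+80,u-80:u+80],(260,260));cv2.putText(k,f[6:11],(5,15),0,.5,(0,0,255));t.append(k)
while len(t)<6:t.append(t[0]*0)
cv2.imwrite(sys.argv[1],np.vstack([np.hstack(t[:3]),np.hstack(t[3:])]))
E
python3 sheet.py pics/s1.png
python3 - <<'E'
from h import *
from scipy.optimize import least_squares
P=np.array([[.56,.197],[.5481,.195],[.5376,.1907],[.5282,.1844],[.5203,.1761]])
r=least_squares(lambda c:np.linalg.norm(P-c,axis=1)-.055,[.564,.142]);print(r.x,r.fun*1000)
E
```

```text
[0.5635 0.1422] [-0.0517  0.0366  0.0173  0.0494 -0.0595]
```

View pics/s1.png

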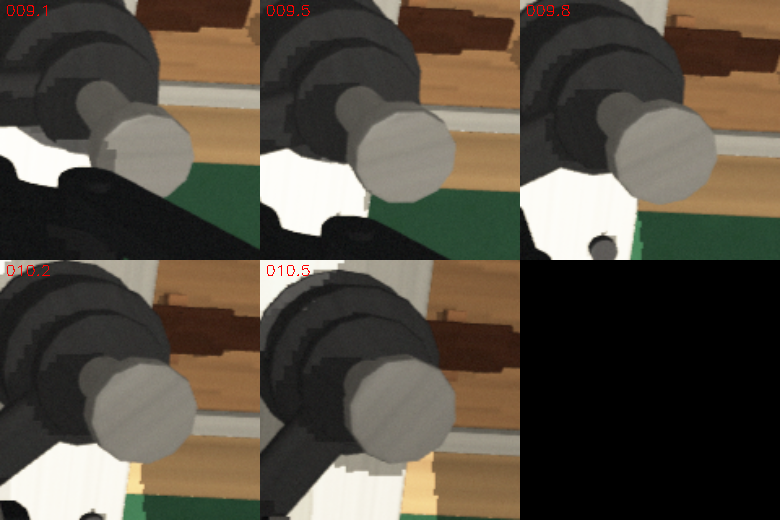

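```bash
cat >> h.py <<'E'
def head3(im,c,hub=(.564,.142)):
    "flood from axis with Canny edges as barrier; circle of the largest region"
    c=c if isinstance(c,dict) else c.item();g=cv2.GaussianBlur(cv2.cvtColor(im,cv2.COLOR_BGR2GRAY),(5,5),1.2)
    e=cv2.dilate(cv2.Canny(g,12,30),np.ones((3,3)))
    for z in(.180,.171):
        u,v=proj('w',[*hub,z],c);m=np.zeros((482,642),np.uint8);m[1:-1,1:-1]=e
        if not(3<u<636 and 3<v<476):continue
        b=g.copy();cv2.floodFill(b,m,(int(u),int(v)),0,12,12,4|cv2.FLOODFILL_FIXED_RANGE|cv2.FLOODFILL_MASK_ONLY|(128<<8))
        k=cv2.findContours((m[1:-1,1:-1]==128).astype(np.uint8),0,1)[0]
        if not k:continue
        k=max(k,key=cv2.contourArea);(x,y),r=cv2.minEnclosingCircle(k);A=cv2.contourArea(k)
        o,d=ray('w',x,y,c);t=(np.array(hub)-o[:2])@d[:2]/(d[:2]@d[:2]);q=o+d*t
        print('   seed%.3f c %.0f %.0f r %.1f rA %.1f z %.4f off %.4f'%(z,x,y,r,np.sqrt(A/np.pi),q[2],np.linalg.norm(q[:2]-hub)))
E
sed -i 's/^head2/head3/;s/.5645/.5635/;s/.1418)/.1422)/' look.py
python3 - <<'E'
from h import *;import glob
for f in sorted(glob.glob('pics/t0*.png')):print(f);head3(cv2.imread(f),np.load(f[:-3]+'npy',allow_pickle=True))
E
python3 -m crank '[[0.35,0.45,0,0,0],[0.68,0.9,0,0,0],[0.68,0.9,0,0,0]]'>/dev/null; python3 look.py
python3 -m crank '[[0.5,0.22,0,0,0],[1.03,0.39,0,0,0],[1.03,0.39,0,0,0]]' >/dev/null; python3 look.py
```

```text
pics/t009.15.png
   seed0.180 c 500 319 r 51.5 rA 29.5 z 0.1885 off 0.0079
   seed0.171 c 500 319 r 51.4 rA 27.4 z 0.1883 off 0.0079
pics/t009.50.png
   seed0.180 c 497 305 r 56.8 rA 28.4 z 0.1959 off 0.0028
   seed0.171 c 498 303 r 56.6 rA 28.3 z 0.1953 off 0.0034
pics/t009.85.png
   seed0.180 c 493 287 r 64.5 rA 36.0 z 0.2033 off 0.0007
   seed0.171 c 493 286 r 64.4 rA 32.5 z 0.2030 off 0.0010
pics/t010.20.png
   seed0.180 c 485 266 r 75.6 rA 38.1 z 0.2115 off 0.0002
   seed0.171 c 485 266 r 75.6 rA 34.6 z 0.2115 off 0.0002
pics/t010.55.png
   seed0.180 c 422 219 r 32.0 rA 29.8 z 0.1862 off 0.0018
   seed0.171 c 422 219 r 31.8 rA 29.7 z 0.1855 off 0.0017
10.90 [0.5137 0.166  0.1587] f [-3.5273  0.1664 -2.9245] ang 1.125
   seed0.180 c 391 198 r 32.2 rA 30.4 z 0.1876 off 0.0017
   seed0.171 c 392 198 r 32.2 rA 29.9 z 0.1888 off 0.0017
11.25 [0.5098 0.1551 0.1586] f [-5.9976  0.479   4.4396] ang 1.336
```

```bash
cat >> h.py <<'E'
def head3(im,c,hub=(.564,.142)):
    c=c if isinstance(c,dict) else c.item();g=cv2.GaussianBlur(cv2.cvtColor(im,cv2.COLOR_BGR2GRAY),(5,5),1.2)
    e=cv2.Canny(g,10,25);u,v=proj('w',[*hub,.176],c);u,v=int(u),int(v)
    val=np.median(g[v-6:v+7,u-6:u+7]);m=((abs(g.astype(float)-val)<14)&(e==0)).astype(np.uint8)
    m=cv2.morphologyEx(m,cv2.MORPH_OPEN,cv2.getStructuringElement(2,(37,37)))
    n,L,S,C=cv2.connectedComponentsWithStats(m)
    if n<2:print('   none',val);return
    i=1+np.argmin(np.hypot(*(C[1:]-[u,v]).T));x,y=C[i];o,d=ray('w',x,y,c);t=(np.array(hub)-o[:2])@d[:2]/(d[:2]@d[:2]);q=o+d*t
    r=np.sqrt(S[i,4]/np.pi);zr=o[2]+d[2]/np.linalg.norm(d)*0-.011*383/(r+1.5)
    print('   val %.0f c %.0f %.0f box %d %d r %.1f z %.4f off %.4f zr %.4f'%(val,x,y,S[i,2],S[i,3],r,q[2],np.linalg.norm(q[:2]-hub),zr))
E
python3 - <<'E'
from h import *;import glob
for f in sorted(glob.glob('pics/t0*.png')):print(f);head3(cv2.imread(f),np.load(f[:-3]+'npy',allow_pickle=True))
im=camera('side');cv2.imwrite('pics/sideA.png',im)
E
```

```text
pics/t009.15.png
   val 144 c 476 324 box 46 46 r 22.6 z 0.1824 off 0.0009 zr 0.1273
pics/t009.50.png
   val 144 c 469 297 box 57 53 r 27.6 z 0.1827 off 0.0014 zr 0.1572
pics/t009.85.png
   val 139 c 461 268 box 59 59 r 28.8 z 0.1834 off 0.0015 zr 0.1626
pics/t010.20.png
   val 134 c 445 242 box 61 59 r 29.8 z 0.1843 off 0.0016 zr 0.1669
pics/t010.55.png
   val 125 c 422 218 box 61 62 r 30.4 z 0.1854 off 0.0015 zr 0.1693
pics/t010.90.png
   val 123 c 392 197 box 62 63 r 31.0 z 0.1876 off 0.0015 zr 0.1722
pics/t011.25.png
   val 178 c 231 242 box 45 39 r 21.1 z 0.2973 off 0.0174 zr 0.1147
```

```bash
python3 sheet.py pics/s2.png
python3 - <<'E'
from h import *
a=cv2.imread('pics/s2.png')[:,260:];b=cv2.imread('pics/sideA.png')[235:315,290:370];b=cv2.resize(b,(260,260))
a[260:,0:260]=b;cv2.imwrite('pics/s3.png',cv2.imread('pics/s2.png')*0+np.hstack([a,np.zeros((520,260,3),np.uint8)]))
im=cv2.imread('pics/t011.25.png');c=np.load('pics/t011.25.npy',allow_pickle=True).item()
a=cv2.resize(im,(520,390));out=np.zeros((520,780,3),np.uint8);out[:390,:520]=a;out[:260,520:]=b;out[260:,520:]=cv2.resize(cv2.imread('pics/t010.90.png')[120:280,310:470],(260,260));cv2.imwrite('pics/s3.png',out)
E
```

```text
(no output)
```

View pics/s3.png

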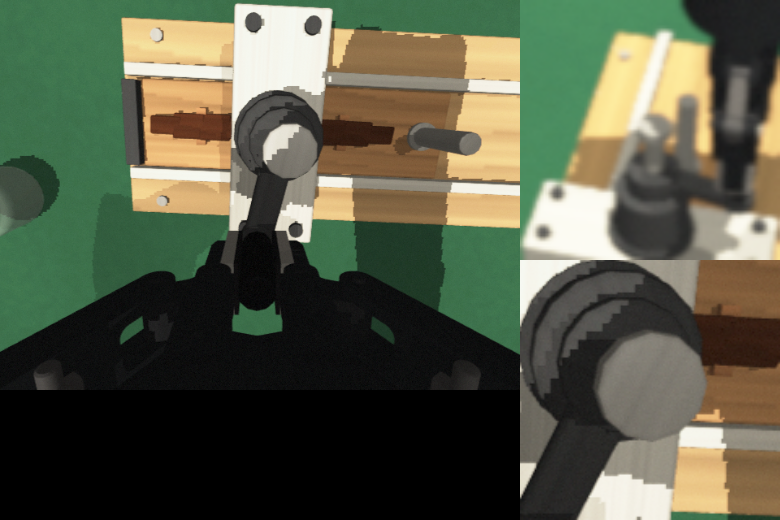

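```bash
cat > look2.py <<'E'
from h import *
s=sensors.read_state();p=s['tcp_pos'];c=camera_info('wrist');a=camera('side');b=camera('wrist')
n='pics/t%06.2f'%s['time_s'];cv2.imwrite(n+'.png',b);cv2.imwrite(n.replace('/t','/d')+'.png',a);np.save(n+'.npy',c,allow_pickle=True)
print('%.2f'%s['time_s'],p,'f',s['ft_force'],'ang %.3f'%np.arctan2(-(p[0]-.5635),p[1]-.1422))
T=cv2.imread('pics/sideA.png')[268:281,324:337]  # head
W=a[258:300,318:343];r=cv2.matchTemplate(cv2.resize(W,None,fx=4,fy=4,interpolation=2),cv2.resize(T,None,fx=4,fy=4,interpolation=2),cv2.TM_CCOEFF_NORMED)
_,m,_,l=cv2.minMaxLoc(r);print('   side shift px',l[0]/4-6,l[1]/4-10,'score %.2f'%m)
g=cv2.GaussianBlur(cv2.cvtColor(b,cv2.COLOR_BGR2GRAY),(5,5),1.2);C=cv2.HoughCircles(g,cv2.HOUGH_GRADIENT,1,6,param1=60,param2=16,minRadius=26,maxRadius=40)
u,v=proj('w',[.564,.142,.176],c);print('   pred .180',proj('w',[.564,.142,.18],c),'.170',proj('w',[.564,.142,.17],c))
if C is not None:print('   wrist',[tuple(x.round(1)) for x in C[0] if np.hypot(x[0]-u,x[1]-v)<22][:4])
E
python3 look2.py
python3 -m crank '[[0.54,0.2,0,0,0],[1.09,0.35,0,0,0],[1.09,0.35,0,0,0]]'>/dev/null; python3 look2.py
python3 -m crank '[[0.55,-0.01,0,0,0],[1.1,-0.07,0,0,0],[1.1,-0.07,0,0,0]]' >/dev/null; python3 look2.py
```

```text
11.35 [0.5098 0.1551 0.1586] f [-5.3093 -0.5349  3.7126] ang 1.336
   side shift px 0.0 0.0 score 1.00
   pred .180 [355.775  177.4669] .170 [352.8276 174.4483]
   wrist [(np.float32(357.5), np.float32(185.5), np.float32(33.8)), (np.float32(342.5), np.float32(172.5), np.float32(38.3)), (np.float32(351.5), np.float32(185.5), np.float32(38.3)), (np.float32(359.5), np.float32(191.5), np.float32(39.4))]
11.75 [0.5081 0.1434 0.1586] f [ 1.8435 -1.0922 -3.2396] ang 1.549
   side shift px 6.0 13.75 score 0.82
   pred .180 [318.5815 171.6268] .170 [318.3707 169.1691]
   wrist [(np.float32(319.5), np.float32(179.5), np.float32(33.3)), (np.float32(326.5), np.float32(178.5), np.float32(39.4)), (np.float32(315.5), np.float32(166.5), np.float32(35.0)), (np.float32(313.5), np.float32(179.5), np.float32(39.4))]
12.15 [0.5088 0.1334 0.1586] f [ 5.5987  0.0176 -2.1385] ang 1.730
   side shift px 6.0 13.25 score 0.74
   pred .180 [286.8716 173.6827] .170 [289.0447 171.056 ]
   wrist [(np.float32(287.5), np.float32(181.5), np.float32(33.7)), (np.float32(284.5), np.float32(187.5), np.float32(39.4)), (np.float32(280.5), np.float32(182.5), np.float32(39.4)), (np.float32(289.5), np.float32(175.5), np.float32(39.4))]
```

```bash
python3 -m crank '[[0.54,-0.2,0,0,0],[1.06,-0.42,0,0,0],[1.06,-0.42,0,0,0]]'>/dev/null; python3 look2.py
python3 -m crank '[[0.5,-0.22,0,0,0],[0.98,-0.49,0,0,0],[0.98,-0.49,0,0,0]]' >/dev/null; python3 look2.py
```

```text
12.55 [0.5119 0.1223 0.1585] f [ 0.4377 -1.3209  3.2564] ang 1.940
   side shift px 5.25 15.25 score 0.78
   pred .180 [251.7414 184.0189] .170 [256.4943 180.5622]
   wrist [(np.float32(249.5), np.float32(193.5), np.float32(34.6)), (np.float32(253.5), np.float32(198.5), np.float32(39.4)), (np.float32(251.5), np.float32(185.5), np.float32(39.4)), (np.float32(257.5), np.float32(192.5), np.float32(37.2))]
12.95 [0.5166 0.113  0.1584] f [-1.6194 -2.4366  6.1732] ang 2.127
   side shift px -4.25 12.75 score 0.75
   pred .180 [223.507  198.7471] .170 [230.2914 194.2313]
   wrist [(np.float32(229.5), np.float32(202.5), np.float32(30.5)), (np.float32(242.5), np.float32(188.5), np.float32(37.2)), (np.float32(222.5), np.float32(203.5), np.float32(34.9)), (np.float32(235.5), np.float32(187.5), np.float32(34.9))]
```

```bash
python3 look2.py
python3 - <<'E'
from h import *
t=[]
for n in('012.55','012.95'):
    w=cv2.imread(f'pics/t{n}.png');s=cv2.imread(f'pics/d{n}.png')
    t.append(np.hstack([cv2.resize(w[110:280,140:340],(460,290)),cv2.resize(s[245:315,295:370],(310,290),interpolation=2)]))
cv2.imwrite('pics/s4.png',np.vstack(t))
E
```

```text
13.05 [0.5165 0.1131 0.1584] f [-1.7206 -2.1952  5.9079] ang 2.125
   side shift px 5.5 13.5 score 0.77
   pred .180 [223.7891 198.602 ] .170 [230.5431 194.1003]
   wrist [(np.float32(228.5), np.float32(202.5), np.float32(30.4)), (np.float32(241.5), np.float32(188.5), np.float32(39.4)), (np.float32(228.5), np.float32(209.5), np.float32(37.1))]
```

View pics/s4.png

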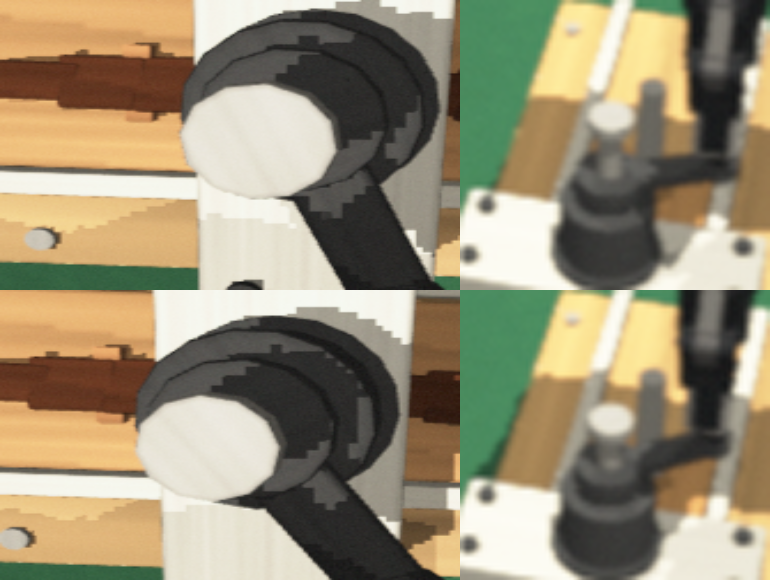

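Run:
```python
from h import *
R=np.array(sensors.read_state()['orientation']);rows(2.126,-np.arange(.2,1.81,.2),R)
```

```text
[np.float64(-0.99), np.float64(0.48)] [np.float64(-2.05), np.float64(0.76)] [np.float64(-3.15), np.float64(0.82)] [np.float64(-4.23), np.float64(0.66)] [np.float64(-5.27), np.float64(0.29)] [np.float64(-6.2), np.float64(-0.28)] [np.float64(-7.01), np.float64(-1.03)] [np.float64(-7.65), np.float64(-1.92)] [np.float64(-8.11), np.float64(-2.92)]
```

```bash
python3 -m crank '[[-0.99,0.48,0,0,0],[-2.05,0.76,0,0,0],[-3.15,0.82,0,0,0],[-4.23,0.66,0,0,0],[-5.27,0.29,0,0,0],[-6.2,-0.28,0,0,0],[-7.01,-1.03,0,0,0],[-7.65,-1.92,0,0,0],[-8.11,-2.92,0,0,0],[-8.11,-2.92,0,0,0]]' >/dev/null
python3 look2.py;python3 - <<'E'
from h import *
s=sensors.read_state();R=np.array(s['orientation']);p=s['tcp_pos'];a=np.arctan2(-(p[0]-.5635),p[1]-.1422);print(R,s['finger_gap'],np.hypot(p[0]-.5635,p[1]-.1422),s['qpos']);rows(a,-np.arange(.2,1.81,.2),R)
E
```

```text
14.15 [0.5478 0.1952 0.1585] f [ 2.4595 -2.7398  5.623 ] ang 0.288
   side shift px 3.75 14.25 score 0.78
   pred .180 [470.789  289.8234] .170 [460.0983 279.3534]
   wrist [(np.float32(463.5), np.float32(291.5), np.float32(33.8)), (np.float32(461.5), np.float32(285.5), np.float32(28.2))]
[[ 0.0004 -1.      0.0015]
 [-1.     -0.0004 -0.0004]
 [ 0.0004 -0.0015 -1.    ]] 0.014156789937591514 0.05529815676556941 [-55.9265  36.1351  44.8074 104.3863 -31.4678  52.62   -86.8181]
[np.float64(-0.22), np.float64(-1.08)] [np.float64(-0.22), np.float64(-2.17)] [np.float64(-0.0), np.float64(-3.25)] [np.float64(0.42), np.float64(-4.26)] [np.float64(1.04), np.float64(-5.17)] [np.float64(1.83), np.float64(-5.94)] [np.float64(2.75), np.float64(-6.53)] [np.float64(3.78), np.float64(-6.93)] [np.float64(4.86), np.float64(-7.12)]
```

```bash
python3 -m crank '[[-0.22,-1.08,0,0,0],[-0.22,-2.17,0,0,0],[0,-3.25,0,0,0],[0.42,-4.26,0,0,0],[1.04,-5.17,0,0,0],[1.83,-5.94,0,0,0],[2.75,-6.53,0,0,0],[3.78,-6.93,0,0,0],[4.86,-7.12,0,0,0],[4.86,-7.12,0,0,0]]' >/dev/null
python3 look2.py;python3 - <<'E'
from h import *
s=sensors.read_state();R=np.array(s['orientation']);p=s['tcp_pos'];a=np.arctan2(-(p[0]-.5635),p[1]-.1422);print(s['finger_gap'],np.hypot(p[0]-.5635,p[1]-.1422),s['qpos']);rows(a,-np.arange(.2,1.81,.2),R)
E
```

```text
15.25 [0.618  0.1459 0.1585] f [ 3.4431 -1.399   3.5784] ang -1.504
   side shift px 6.0 7.5 score 0.73
   pred .180 [324.5835 458.5345] .170 [324.0837 438.9524]
   wrist []
0.014723008566772455 0.054641119101251356 [-46.2001  40.8178  43.3716  95.8495 -32.5439  56.5657 -81.2727]
[np.float64(1.1), np.float64(0.02)] [np.float64(2.17), np.float64(0.25)] [np.float64(3.18), np.float64(0.69)] [np.float64(4.07), np.float64(1.32)] [np.float64(4.83), np.float64(2.12)] [np.float64(5.41), np.float64(3.05)] [np.float64(5.79), np.float64(4.08)] [np.float64(5.96), np.float64(5.17)] [np.float64(5.92), np.float64(6.26)]
```

```bash
python3 -m crank '[[1.1,0.02,0,0,0],[2.17,0.25,0,0,0],[3.18,0.69,0,0,0],[4.07,1.32,0,0,0],[4.83,2.12,0,0,0],[5.41,3.05,0,0,0],[5.79,4.08,0,0,0],[5.96,5.17,0,0,0],[5.92,6.26,0,0,0],[5.92,6.26,0,0,0]]' >/dev/null
python3 look2.py;python3 - <<'E'
from h import *
s=sensors.read_state();R=np.array(s['orientation']);p=s['tcp_pos'];a=np.arctan2(-(p[0]-.5635),p[1]-.1422);print(s['finger_gap'],np.hypot(p[0]-.5635,p[1]-.1422),s['qpos'],R)
e=2.03;d=(e-a)%(2*np.pi)-2*np.pi;print('remaining',d);rows(a,np.linspace(d/5,d,5),R)
E
```

```text
16.35 [0.5522 0.0883 0.1583] f [-1.2645  1.9375  8.7205] ang 2.935
   side shift px -4.5 14.0 score 0.75
   pred .180 [157.7112 301.7746] .170 [168.6185 290.439 ]
   wrist [(np.float32(173.5), np.float32(295.5), np.float32(28.9)), (np.float32(180.5), np.float32(289.5), np.float32(29.3))]
0.014505164109507966 0.05509386168801549 [-46.2831  34.2571  44.9492 107.3641 -30.7704  51.3713 -76.2065] [[ 0.0016 -1.     -0.003 ]
 [-1.     -0.0016  0.0018]
 [-0.0018  0.003  -1.    ]]
remaining -0.9136237149637445
[np.float64(-0.29), np.float64(0.96)] [np.float64(-0.75), np.float64(1.85)] [np.float64(-1.36), np.float64(2.65)] [np.float64(-2.1), np.float64(3.32)] [np.float64(-2.96), np.float64(3.84)]
```

```bash
python3 -m crank '[[-0.29,0.96,0,0,0],[-0.75,1.85,0,0,0],[-1.36,2.65,0,0,0],[-2.1,3.32,0,0,0],[-2.96,3.84,0,0,0],[-2.96,3.84,0,0,0],[-2.96,3.84,0,0,0]]'
python3 look2.py
python3 - <<'E'
from h import *
s=sensors.read_state();p=s['tcp_pos'];c=camera_info('wrist')
print(s['finger_gap'],np.hypot(p[0]-.5635,p[1]-.1422),[proj('w',[.564,.142,z],c).round(1) for z in(.18,.163)])
w=np.array(proj('w',[-.130*.045+.564,.142-.13,.092],c));print('post top home px',w)
E
```

```text
time_s: 17.15
tcp_pos: [0.514, 0.1175, 0.1583]
orientation: [[0.002, -1.0, -0.003], [-1.0, -0.002, 0.001], [-0.001, 0.003, -1.0]]
ft_force: [-2.4, 0.1, 11.8]
finger_gap: 0.0147
17.15 [0.514  0.1175 0.1583] f [-2.4433  0.0888 11.8345] ang 2.034
   side shift px 6.0 9.25 score 0.75
   pred .180 [237.0165 190.8638] .170 [242.8923 186.8153]
   wrist [(np.float32(247.5), np.float32(190.5), np.float32(28.8)), (np.float32(254.5), np.float32(183.5), np.float32(38.3)), (np.float32(255.5), np.float32(193.5), np.float32(37.2)), (np.float32(248.5), np.float32(184.5), np.float32(39.4))]
0.014539355781843878 0.05534241143562401 [array([236.4, 191.2]), array([246. , 184.6])]
post top home px [509.625 179.852]
```

```bash
python3 -c "
from cell import order
print(order.hand_in())"
```

```text
the job is handed in; nothing more can be done
None
```

The cradle is home, the bolt is started one turn from its thread start, and the job was handed in at about 17 s of the 64 s, with the gripper still holding the knob.

- **Cradle:** I gripped the post and slid the cradle about 87 mm, until it stopped moving. Pushing further only raised the force, to about 14 N, so it is against its stop. I then released it and did not touch it again.
- **Finding the drop:** I turned the crank backward in steps of about 0.2 rad. Between 1.94 and 2.13 rad anticlockwise of world +y, the bolt head dropped, seen clearly in both the wrist and side views. Its radius in the wrist picture fell from 34.6 to 30.4 px.
- **One turn forward:** I then turned the crank clockwise about 6.37 rad, ending at 2.03 rad. That is one full turn from the middle of the interval where the drop happened, so the end angle is good to about 0.1 rad.

**Last checks:** the crank angle read 2.034 rad and the finger gap 14.5 mm. The force on the wrist was about 12 N. The wrist picture put the bolt head roughly 22 mm below where it was before the drop, against about 20 mm expected.

**What failed or disagreed:**
- My side-camera template match never tracked the head reliably (it scored below 0.83 and sat at the edge of its window), so I ignored it. The side pictures themselves showed the drop as somewhat less than the 10 mm expected.
- In the final pictures I did not check the cradle post or the bystanders; nothing was moved near them after the cradle was released.

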